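Take the next sample board from the spring magazine and lean it on the drying stand

TASK

Take the top sample board out of the sloping spring magazine by sliding it forward out from under the two steel lips, so that the spring lifts the next board up under the lips and the others stay in. Then set that board (do not drop it) on the drying stand: the short end that came out first goes down into the channel behind the low toe strip, the board roughly centred and square, leaning back against the two sloping rails; let go of it there. Leave the nail tin, the glue bottle and the pale offcut where they are.

Things in the scene. Friction and masses are not known exactly. Their poses are not given: they have to be found in the camera images.
- panel_1: the top one of four sample boards in the magazine: pale wood, 110 (x) x 60 (y) x 12 (z) mm, about 60 g. Origin: centre of its underside; x along its length, up the slope (its -x end is the low front end), z out of its upper face. Its sides are free for the fingers only in front of its middle: grip it across its width 20 to 25 mm in front of the middle. Vertical fingers keep the later tilt small
- panel_1_foot (a point): middle of the lower edge of panel_1's front (-x) end, 55 mm from its origin, at its underside
- panel_2: the dark brown board directly under panel_1, same size and frame; the spring lifts it 12 mm when panel_1 is gone
- panel_3: the third board, pale, same size and frame, under panel_2
- panel_4: the lowest board, dark brown, same size and frame, resting on the lifting plate
- mag_guide: fixed wooden housing of the magazine, 125 x 74 mm, sloping up 25 degrees away from its open front. Origin: centre of the top board's upper face as loaded, 104 mm above the bench; x up the slope to the back, y across, z square to the boards. In front of x = 0 its side walls (y = +-31 to 37 mm) end at z = -36 mm, room for fingers
- mag_lips (a point): midway between the two steel lips (guide's x = 34, y = 0, z = 0 mm). They are 4 mm thick, overlap the top board by 8 mm at each side from the guide's x = 6 to 62 mm, and hold its rear half down: it cannot be lifted until it has slid 50 mm along the guide's -x (60 to 65 mm is safe)
- mag_stop (a point): middle of the top of the front stop, 40 mm wide (guide's x = -59, y = 0, z = -15 mm), 3 mm lower than the top board's underside; it keeps the lower boards in
- mag_lift (a joint): height of the sprung lifting plate in the magazine, m: 0 with four boards, about +0.012 when one has gone; it gives way up to 8 mm when pressed down; the net push of the boards on the lips is about 2.5 N
- stand: plywood drying stand fixed to the bench, base 140 x 120 x 10 mm. Origin at bench height; x from the toe strip towards the rails, y across, z up. Toe strip: 100 mm long, x = -52 to -40 mm, top at z = 20 mm. Two sloping rails, 12 mm wide at y = +-8 to 20 mm, rise from x = -16, z = 10 mm to x = 38, z = 88 mm, at 55 degrees from the horizontal
- stand_channel (a point): middle of the channel floor between toe strip and rails, where the board's foot stands (x = -28, y = 0, z = 10 mm in the stand's frame); the channel is 24 mm wide along x
- nail_tin: bystander: brass-coloured open tin with nails, 66 mm across, 69 high; origin under its centre
- glue_bottle: bystander: pale glue bottle, 63 mm across, 195 high; origin under its centre
- offcut_2: bystander: pale sawn offcut, 30 x 92 x 20 mm; origin under its centre
Mind the look-alikes: they are no part of the job. Leave any pink look-alike of the panel_1 alone.

How it is judged:
By the outcome, as a careful person would: the job done as asked, in the order asked, and still so for the second after the job is handed in, with the robot touching nothing.
It also fails if it takes over 45 s, if anything falls off the work surface, if the arm or the gripper's body presses on something with over 40 N, if the wrist force passes 120 N, or if a joint passes its speed limit or range.

ROBOT

A 6-joint arm with a two-finger parallel gripper is mounted at the origin on a cart in front of the work surface, level with it; the furniture and walls round the work are solid. World frame = base frame: x ahead of the robot, y to its left, z up, the work surface at z = 0. Lengths are in mm, angles in rad, forces in N, time in s.
With the tool pointing down it reaches from about 350 to 975 mm from the base axis. Payload 7.1 kg.
Tool frame: the origin (TCP) lies midway between the tips of the shut fingers; the grasp point (between the pads) lies 19 mm behind it (ctrl.tcp_to_grasp is the distance from the TCP to the grasp point, in mm); z points along the fingers, y is the line along which they close (so a half turn about z gives the same grasp; the last joint's range is limited). The gripper opens to 88 mm and grips with 3 to 60 N. Pads are 20 mm wide; open, the fingers measure 115 mm over their backs; the gripper's body (75 mm by 178 mm) begins 61 mm behind the grasp point.
Start: joints at [1.114, 0.423, 1.63, -0, 1.089, -0.019], TCP at [264.935, 566.051, 222.675] pointing down, gripper open.
Joint ranges: [-3, 3], [-0.9, 2.11], [0.09, 2.58], [-1.31, 4.45], [0.11, 2.69], [-2.54, 2.54]. Speed limits (rad/s): [2.39, 2.39, 3.01, 3.14, 3.14, 3.14].

INTERFACE

Orientations are given as a rotation vector (axis times angle).
In Python, from workcell import get_obs, cams, ticket, boxes_of, ctrl gives the robot as it stands.
- The arm moves only by the shell command python3 -m creep 'ROWS' [OPENING]. ROWS is JSON, one flat list of numbers, 4 for each row, row after row: the shift along the world's x, y, z in m, then the turn about the world's z in rad. In form: [tx, ty, tz, spin, tx, ty, tz, spin, ...]. A call has 1 to 10 rows; each row is the pose to reach, as a shift and turn from the pose commanded when the call began; what a row does not reach only later rows make up. A row lasts 1/12 s, in which the tool goes at most 41.7 mm and 7.16 degrees, less where a joint would pass 70% of its speed; a pose out of reach is approached as far as the arm can. A call with a gripper value outside its range is refused whole. OPENING is the opening, from 0 (shut) to 1 (fully open), set as the call begins (- or left out, the last holds). The fingers move at their own pace and stop on an object; the grip force is fixed at half the most. Time passes only in rows, so rows that repeat a pose let the fingers close. It gives the time, the measured TCP pose, the force, the opening and the grip force at its end, in the units of the state.
- get_obs(): the state, without advancing time (a new reading comes with each control period).
- cams.get_image(name): name is "side" or "top" or "wrist"; returns (picture, depth): 400x640x3 uint8, red, green, blue; 400x640 float32, mm along the optical axis (not along the pixel's ray), 0 where there is no reading.
- cams.get_calibration(name): a dict with "mtx" (3x3 intrinsics, pixels), "D" ([k1, k2, p1, p2, k3] as OpenCV has them; the pictures are not rectified), "R" (3x3) and "t" (3): a world point X has camera coordinates R X + t; the wrist camera has in their place "mount" (4x4, takes a point from camera to tool coordinates, whose origin is the TCP and whose axes are the flange's). Camera axes: x right, y down, z forward; pixel columns grow to the right and rows downward; lengths in mm; the calibration is good to about 2 mm. A picture is of the moment at which its call begins: read the wrist's pose just before it. get_calibration takes no time and is no camera call.
- ticket.close_job(): hands the job in; it is judged then, once.
Trained networks look in the newest picture that a camera, given by its name, has taken for a name from the list of things; names that differ only in an ending like _2 or _b are one class to them, and where a whole thing is asked for, a point or a joint stands for the part that bears it (a point fixed in the world has none). Each returns a list of dicts, best first, with "score" (0 to 1); they miss things now and then, are a little off and sometimes report something else, mostly with a low value. They report only what shows in the picture. A call takes as long as a camera call. They do not tell look-alikes from the thing itself.
- boxes_of(camera, target): "centre" ([column, row] in pixels, amid what is visible of it).
The state is a dict: "t": time; "qpos": joint angles; "qvel": joint speeds; "joint_torque": joint torques, N m; "ee_pos": TCP position; "orientation": TCP orientation; "ft_force": force on the tool from outside, world axes, zero at the start; "moment": the same for the moment, N m; "width": finger opening in mm; "grasp_force": force on a finger pad.
Only numpy, scipy, OpenCV 4.12 (cv2) and the standard library are available. Lean on these libraries where they do the work, as an engineer would, in place of code of your own. Each camera call takes 0.05 s, during which the arm holds its last target. There are 200 camera calls.

## Working session

There is one attempt and no reset: what is moved stays moved. The work goes in short steps, Python scripts to look and compute and a shell command to move; the robot and the scene stay as the last step left them, time stands still between calls to the robot, and variables do not carry over. Pictures are saved under pics/ and viewed, at most 13 in all, crops included, and the job is handed in when it is done.

```bash
ls; mkdir -p pics
python3 - <<'E'
from workcell import get_obs,cams,boxes_of
import cv2,numpy as np
print(get_obs())
for c in ("top","side"):
    im,d=cams.get_image(c); cv2.imwrite(f"pics/{c}0.png",im[:,:,::-1]); np.savez(f"pics/{c}0.npz",im=im,d=d)
    for n in ("panel_1","mag_guide","stand","nail_tin","glue_bottle","offcut_2"):
        print(c,n,[(np.round(b["centre"]).tolist(),round(b["score"],2)) for b in boxes_of(c,n)][:5])
E
```

```text
pics
{'t': 0.0, 'qpos': array([ 1.11397920e+00,  4.23834154e-01,  1.63067079e+00, -2.06764664e-05,
        1.08859158e+00, -1.90238912e-02]), 'qvel': array([ 2.96473403e-05,  6.40423584e-04, -1.20892337e-04, -1.07906632e-04,
       -4.92160395e-04, -3.55449266e-04]), 'joint_torque': array([ 9.17505058e-04, -5.44641423e+01, -2.73673135e+01,  6.43944880e-02,
        2.28146079e-02, -1.36097278e-04]), 'ee_pos': array([264.71863256, 565.56892527, 221.9134143 ]), 'orientation': array([-6.82117335e-01, -3.06630070e+00,  2.30227251e-03]), 'ft_force': array([0.26691149, 0.17632318, 0.14257889]), 'moment': array([ 0.02918559,  0.08020752, -0.0503725 ]), 'grasp_force': 0.0, 'width': 87.79924004039577}
top panel_1 [([282.0, 181.0], 0.9), ([284.0, 249.0], 0.88), ([403.0, 202.0], 0.69)]
top mag_guide [([288.0, 162.0], 0.7), ([404.0, 202.0], 0.3), ([284.0, 183.0], 0.25)]
top stand [([406.0, 204.0], 0.61)]
top nail_tin []
top glue_bottle [([211.0, 206.0], 0.94), ([286.0, 182.0], 0.3)]
top offcut_2 [([343.0, 251.0], 0.75)]
side panel_1 [([273.0, 226.0], 0.72), ([334.0, 192.0], 0.69), ([317.0, 184.0], 0.61), ([321.0, 197.0], 0.58), ([318.0, 193.0], 0.41)]
side mag_guide [([331.0, 191.0], 0.62)]
side stand [([377.0, 279.0], 0.64)]
side nail_tin [([382.0, 229.0], 0.91)]
side glue_bottle [([276.0, 165.0], 0.95), ([320.0, 183.0], 0.41)]
side offcut_2 [([294.0, 254.0], 0.97)]
```

```bash
cd pics
python3 - <<'E'
import cv2
a=cv2.imread("top0.png")[110:310,170:470];b=cv2.imread("side0.png")[110:330,230:450]
cv2.imwrite("a.png",cv2.resize(a,None,fx=2.66,fy=2.66,interpolation=2));cv2.imwrite("b.png",cv2.resize(b,None,fx=2.7,fy=2.7,interpolation=2))
E
```

```text
(no output)
```

View pics/a.png

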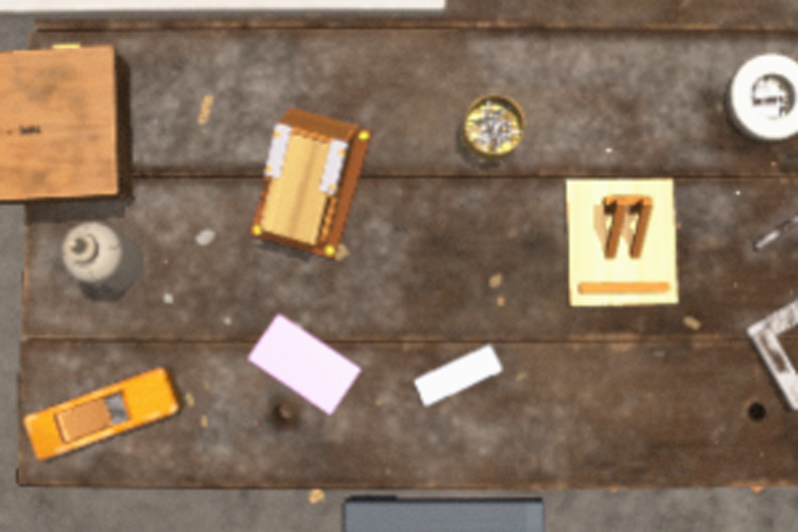

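View pics/b.png

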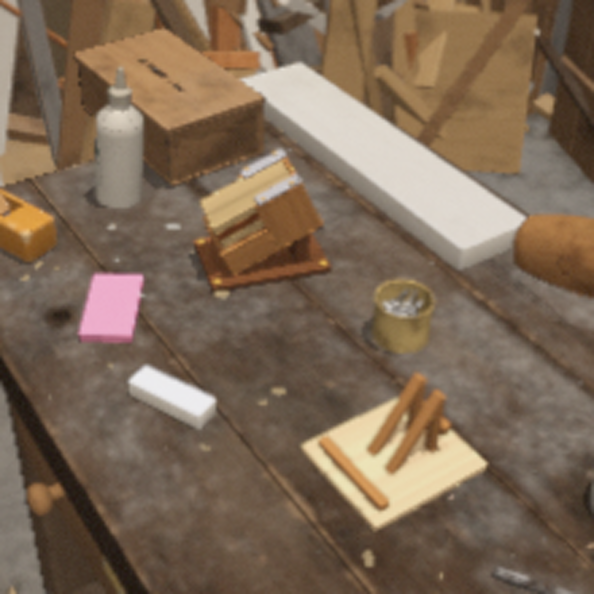

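The top view shows the magazine at about (284,183), its front facing the robot and turned slightly. The stand is at (404,202) with its toe strip nearest the robot. There are two candidates for panel_1: the pale board under the lips at (282,183), and the pink look-alike lying on the bench at (284,248). The one in the magazine fits the description. Next I'll get coarse poses from the depth.

```bash
cat > h.py <<'E'
import numpy as np,cv2
from scipy.spatial.transform import Rotation as Ro
from workcell import get_obs,cams
def shot(c):
    o=get_obs(); im,d=cams.get_image(c); k=cams.get_calibration(c)
    v,u=np.mgrid[:400,:640]
    n=cv2.undistortPoints(np.stack([u,v],-1).reshape(-1,1,2).astype(float),np.array(k["mtx"]),np.array(k["D"])).reshape(400,640,2)
    P=np.dstack([n,np.ones((400,640))])*d[...,None]
    if "R" in k: X=(P-np.array(k["t"]))@np.array(k["R"])
    else:
        M=np.array(k["mount"]);X=P@M[:3,:3].T+M[:3,3]
        X=X@Ro.from_rotvec(o["orientation"]).as_matrix().T+o["ee_pos"]
    X[d==0]=np.nan
    return im,X
E
python3 - <<'E'
from h import *
im,X=shot("top")
for n,(u,v) in dict(board=(282,188),boardlow=(275,197),boardhi=(291,172),lipL=(275,167),lipR=(295,172),stand=(390,215),toe=(404,218),standcorn=(384,222),cr=(423,222),cul=(384,179),cur=(422,179),pink=(284,248),tin=(356,157)).items(): print(n,np.round(X[v,u]))
m=(X[...,2]>5)&(X[...,2]<14); mm=np.zeros((400,640),np.uint8); mm[170:230,375:430]=m[170:230,375:430]
pts=X[mm>0][:,:2].astype(np.float32); print("stand",len(pts),cv2.minAreaRect(pts))
# board plane
r=X[160:210,262:300].reshape(-1,3); c=im[160:210,262:300].reshape(-1,3).astype(int)
s=(c[:,0]>180)&(c[:,0]-c[:,2]>50)&(r[:,2]>60)
q=r[s]; A=np.c_[q[:,:2],np.ones(len(q))]; co=np.linalg.lstsq(A,q[:,2],rcond=None)[0]; print("pl",len(q),co,np.hypot(*co[:2]),np.degrees(np.arctan2(co[1],co[0])),q.mean(0), cv2.minAreaRect(q[:,:2].astype(np.float32)))
k=cams.get_calibration("wrist");print(k)
E
```

```text
board [592. 186.  94.]
boardlow [568. 206.  81.]
boardhi [633. 160. 117.]
lipL [646. 203. 124.]
lipR [632. 149. 122.]
stand [ 522. -127.   10.]
toe [ 513. -167.   15.]
standcorn [ 501. -109.    7.]
cr [ 501. -226.    7.]
cul [ 629. -110.   10.]
cur [ 629. -224.   11.]
pink [424. 186.  10.]
tin [690. -24.  37.]
stand 1378 ((566.0676879882812, -173.98184204101562), (152.13189697265625, 160.3668975830078), 6.95508337020874)
pl 772 [ 4.61657460e-01 -1.03562318e-01 -1.60244203e+02] 0.4731308109347823 -12.643686256920372 [611.10671649 185.54700363 102.66209385] ((614.887939453125, 185.04617309570312), (72.66171264648438, 107.47499084472656), 73.58394622802734)
{'mtx': array([[284.64247873,   0.        , 319.6865781 ],
       [  0.        , 284.64247873, 197.23845734],
       [  0.        ,   0.        ,   1.        ]]), 'D': array([-0.04829621,  0.        ,  0.        ,  0.        ,  0.        ]), 'mount': array([[ 1.30760518e-04, -9.58579623e-01, -2.84824663e-01,
         7.81746141e+01],
       [ 9.99999991e-01,  1.35603815e-04,  2.71557678e-06,
         9.41597490e-01],
       [ 3.60202143e-05, -2.84824661e-01,  9.58579632e-01,
        -1.62987056e+02],
       [ 0.00000000e+00,  0.00000000e+00,  0.00000000e+00,
         1.00000000e+00]])}
```

```bash
python3 -m creep '[0.025,-0.03,0.02,0.02, 0.05,-0.06,0.02,0.06, 0.075,-0.09,0.02,0.1, 0.1,-0.12,0.02,0.14, 0.125,-0.15,0.02,0.175, 0.15,-0.175,0.02,0.175, 0.175,-0.2,0.02,0.175, 0.2,-0.23,0.02,0.175, 0.22,-0.255,0.02,0.175, 0.245,-0.28,0.02,0.175]' 1
```

```text
t: 1.58
ee_pos: [510.4, 284.4, 242.8]
orientation: [-0.412, -3.114, 0.0]
ft_force: [0.2, 0.8, 0.2]
width: 87.7
grasp_force: 0.0
```

```bash
python3 -m creep '[0.025,-0.03,0,0, 0.05,-0.06,0,0, 0.075,-0.085,0,0, 0.08,-0.096,0,0, 0.08,-0.096,0,0, 0.08,-0.096,0,0]'
python3 - <<'E'
from h import *
o=get_obs();print(o["ee_pos"],o["orientation"])
im,X=shot("wrist"); cv2.imwrite("pics/w1.png",im[:,:,::-1]); np.savez("pics/w1.npz",im=im,X=X)
E
```

```text
t: 2.08
ee_pos: [589.4, 189.9, 242.4]
orientation: [-0.414, -3.113, -0.0]
ft_force: [-0.9, 0.4, -0.5]
width: 88.2
grasp_force: 0.0
[589.44503577 189.93786873 242.40151232] [-4.13896855e-01 -3.11321891e+00 -2.17252990e-04]
```

View pics/w1.png

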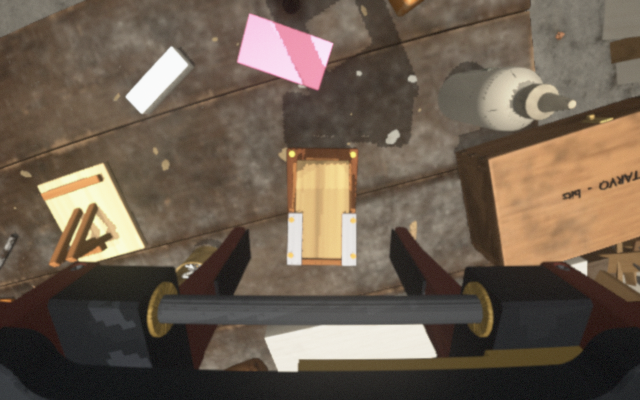

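The wrist view shows the magazine at (322,207), almost square to the gripper. The pale top board is at columns 296–350, with its front end near row 155 and the lips at rows 212–265. Now I'll fit its pose.

```bash
python3 - <<'E'
from h import *
z=np.load("pics/w1.npz"); im,X=z["im"].astype(int),z["X"]
R=np.zeros((400,640),bool);R[140:275,280:365]=1
pale=R&(im[...,0]>170)&(im[...,0]-im[...,2]>30)&(X[...,2]>60)&(X[...,2]<140)
q=X[pale];
for _ in range(3):
    A=np.c_[q[:,:2],np.ones(len(q))];co=np.linalg.lstsq(A,q[:,2],rcond=None)[0];q=q[abs(A@co-q[:,2])<4]
print(len(q),co,np.degrees(np.arctan(np.hypot(*co[:2]))),"grad dir",np.degrees(np.arctan2(co[1],co[0])))
# edges by row
m=pale.copy()
L=[];Rr=[]
for v in range(165,208,2):
    c=np.where(m[v])[0]
    L.append(X[v,c[0]]);Rr.append(X[v,c[-1]])
L=np.array(L);Rr=np.array(Rr)
for E in(L,Rr):
    p=np.polyfit(E[:,0],E[:,1],1);print("edge yaw",np.degrees(np.arctan(p[0])),np.polyval(p,590))
print("width",np.linalg.norm(L-Rr,axis=1).mean(),"centre",((L+Rr)/2)[[0,10,-1]])
for c in (310,322,336):
    r=np.where(m[:,c])[0];print(c,r[0],r[-1],X[r[0],c],X[r[-1],c])
for p in [(290,155),(355,155),(295,240),(349,240),(323,262)]: print(p,X[p[1],p[0]], im[p[1],p[0]])
# lips
g=R&(abs(im[...,0]-im[...,2])<25)&(im[...,0]>140)&(X[...,2]>80)
g[:205]=0
a=np.where(g);
for s in (a[1]<322,a[1]>322):
    P=X[a[0][s],a[1][s]];print("lip",len(P),P.mean(0),P[:,2].min(),P[:,2].max())
E
python3 - <<'E'
import cv2
b=cv2.imread("pics/w1.png")[135:285,270:375]
cv2.imwrite("pics/w1c.png",cv2.resize(b,None,fx=4,fy=4,interpolation=2))
E
```

```text
4630 [ 4.49078060e-01 -1.27512941e-01 -1.46274017e+02] 25.02459816132956 grad dir -15.851567916130858
edge yaw -26.057608732714023 159.29387966895672
edge yaw -14.028258394711255 224.19280444338918
width 66.02694888163867 centre [[570.21546339 198.81311714  83.11827108]
 [590.4460322  193.2577282   93.47342884]
 [616.63777307 182.08958108  87.41243744]]
310 164 264 [565.50007123 185.90525439  83.34925344] [663.07382639 160.09174464 130.99683805]
322 164 264 [568.84316322 199.18014131  84.74343568] [666.01028733 172.76313019 131.81915965]
336 162 264 [571.07179585 215.12844708  83.03925341] [670.64957245 187.26159505 130.62809302]
(290, 155) [557.3386404  157.12751325  12.93608756] [239 227 119]
(355, 155) [580.88287283 243.77961608  12.14345262] [231 209 112]
(295, 240) [634.55410442 151.03481364 123.95318601] [232 229 227]
(349, 240) [650.26151699 207.37839839 123.0046921 ] [232 230 227]
(323, 262) [665.16051684 174.13334925 129.59338992] [199 138  86]
lip 653 [633.37264615 150.83236653 123.30922587] 109.64913498853855 135.57078661393086
lip 640 [649.66433314 206.50631096 123.52744848] 99.95223406202547 135.924208094691
```

View pics/w1c.png

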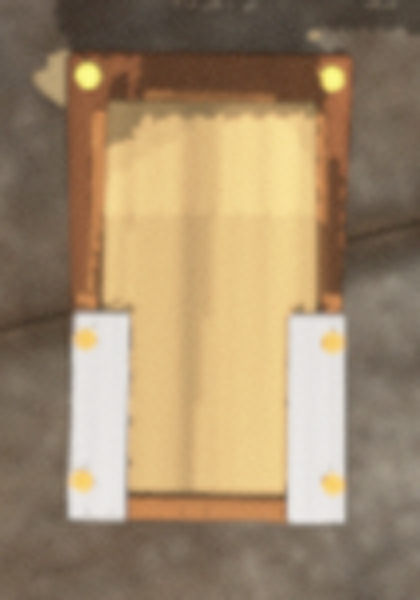

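The board is in the magazine: slope 25°, yaw −16°, centre (615,186,104). That matches the given height and slope. Descending to grip it 22 mm in front of its middle.

```bash
python3 -m creep '[0.009,0.001,-0.03,-0.015, 0.009,0.001,-0.06,-0.015, 0.009,0.001,-0.09,-0.015, 0.009,0.001,-0.12,-0.015, 0.009,0.001,-0.14,-0.015, 0.009,0.001,-0.155,-0.015, 0.009,0.001,-0.166,-0.015, 0.009,0.001,-0.166,-0.015, 0.009,0.001,-0.166,-0.015]' 1
python3 - <<'E'
from h import *
im,X=shot("wrist"); cv2.imwrite("pics/w2.png",im[:,:,::-1])
E
```

```text
t: 2.88
ee_pos: [598.3, 192.1, 76.7]
orientation: [-0.433, -3.111, 0.0]
ft_force: [-0.1, -0.4, 0.2]
width: 87.6
grasp_force: 0.0
```

View pics/w2.png

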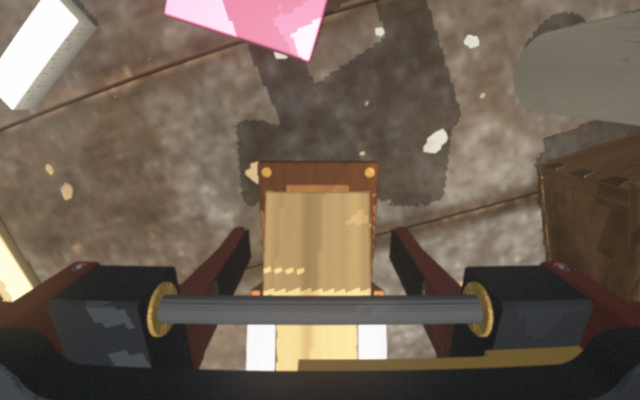

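The fingers straddle the board evenly: board at columns 264–373, fingertips at 249 and 391. Closing.

```bash
python3 -m creep '[0,0,0,0,0,0,0,0,0,0,0,0,0,0,0,0,0,0,0,0,0,0,0,0]' 0.6
```

```text
t: 3.43
ee_pos: [599.1, 190.9, 77.1]
orientation: [0.435, 3.111, 0.0]
ft_force: [-1.2, -1.2, 2.4]
width: 59.7
grasp_force: 30.0
```

```bash
python3 -m creep '[-0.0055,0.0015,-0.0025,0, -0.011,0.003,-0.005,0, -0.0165,0.0047,-0.0078,0, -0.022,0.0063,-0.0105,0, -0.0275,0.0079,-0.0132,0, -0.033,0.0095,-0.016,0, -0.0385,0.011,-0.0186,0, -0.044,0.0126,-0.0213,0, -0.0495,0.0142,-0.024,0, -0.055,0.0158,-0.0267,0]' 0.6; python3 -m creep '[0,0,0,0,0,0,0,0]'
python3 - <<'E'
from h import *
im,X=shot("wrist"); cv2.imwrite("pics/w3.png",im[:,:,::-1]); np.savez("pics/w3.npz",im=im,X=X)
im,X=shot("side"); cv2.imwrite("pics/s3.png",im[:,:,::-1])
a=im[110:330,230:450,::-1]
c=np.hstack([cv2.resize(a,(400,400)),cv2.resize(cv2.imread("pics/w3.png")[100:400,160:460],(400,400))]);cv2.imwrite("pics/c3.png",c)
E
```

```text
t: 4.27
ee_pos: [543.8, 207.2, 50.1]
orientation: [0.435, 3.11, 0.001]
ft_force: [0.3, 0.0, 4.6]
width: 59.9
grasp_force: 30.0
t: 4.43
ee_pos: [542.5, 207.1, 49.5]
orientation: [-0.434, -3.109, 0.001]
ft_force: [-2.9, 0.3, 2.2]
width: 59.8
grasp_force: 30.0
```

View pics/c3.png

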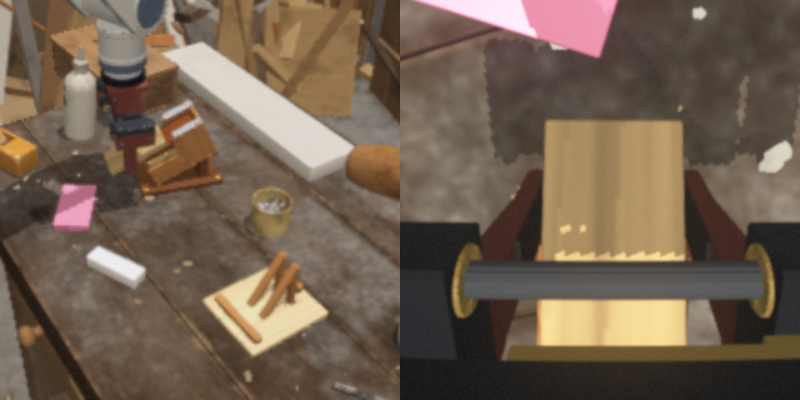

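The board has come out squarely in the fingers. Lifting it clear along the slope normal.

```bash
python3 -m creep '[-0.004,0.001,0.01,0, -0.008,0.002,0.02,0, -0.012,0.003,0.03,0, -0.016,0.004,0.05,0, -0.02,0.005,0.08,0, -0.02,0.005,0.11,0, -0.02,0.005,0.14,0, -0.02,0.005,0.17,0, -0.02,0.005,0.18,0, -0.02,0.005,0.18,0]' 0.6
python3 - <<'E'
from h import *
im,X=shot("side"); cv2.imwrite("pics/s4.png",im[:,:,::-1])
cv2.imwrite("pics/s4c.png",cv2.resize(im[90:270,240:430,::-1],None,fx=3,fy=3,interpolation=2))
o=get_obs();T=Ro.from_rotvec(o["orientation"]).as_matrix()
im,X=shot("wrist");np.savez("pics/w4.npz",im=im,X=X)
Y=(X-o["ee_pos"])@T   # tool coords
r=np.zeros((400,640),bool); r[150:285,270:370]=1
m=r&(abs(Y[...,2])<60)&(abs(Y[...,1])<29)
q=Y[m];p=np.polyfit(q[:,0],q[:,2],1);print(len(q),"slope deg",np.degrees(np.arctan(p[0])),"z at x=0",p[1],"front x",q[:,0].max(),q[:,0].min(),"y",q[:,1].min(),q[:,1].max())
E
```

```text
t: 5.37
ee_pos: [525.6, 212.5, 233.7]
orientation: [0.434, 3.105, 0.005]
ft_force: [0.2, 0.7, 0.2]
width: 59.7
grasp_force: 30.0
9442 slope deg 24.709445423942615 z at x=0 -21.290477287368734 front x 35.765829099417346 -13.086000899535067 y -27.85934019098555 28.99887442142433
```

View pics/s4c.png

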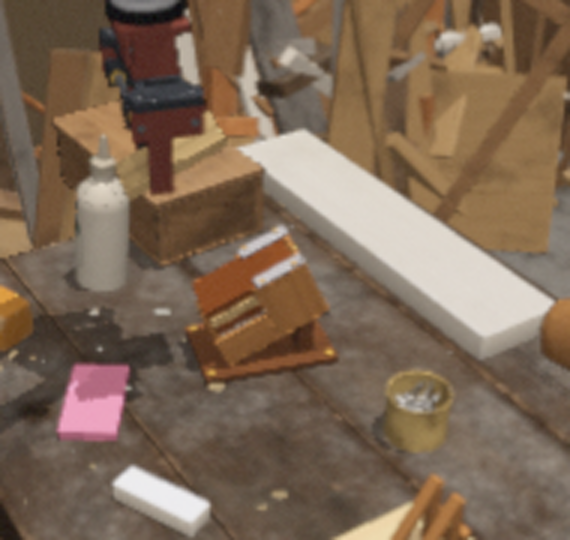

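The dark panel_2 is now up under the lips at crop (235,275), and the others are still in. panel_1 is held at 24.7°. Going towards the stand and measuring it on the way.

```bash
python3 -m creep '[0,-0.03,0,0.05, 0,-0.065,0,0.1, 0,-0.1,0,0.15, -0.005,-0.135,0,0.2, -0.01,-0.17,0,0.25, -0.015,-0.2,0,0.28, -0.02,-0.23,0,0.28, -0.02,-0.24,0,0.28, -0.02,-0.24,0,0.28, -0.02,-0.24,0,0.28]' 0.6
python3 - <<'E'
from h import *
print(get_obs()["ee_pos"],get_obs()["orientation"])
im,X=shot("wrist"); cv2.imwrite("pics/w5.png",im[:,:,::-1]); np.savez("pics/w5.npz",im=im,X=X)
E
```

```text
t: 6.3
ee_pos: [503.4, -28.0, 228.7]
orientation: [0.001, -3.139, -0.001]
ft_force: [0.0, -0.2, -1.0]
width: 59.8
grasp_force: 30.0
[503.38429333 -27.99453076 228.68434487] [ 7.35539069e-04 -3.13937317e+00 -1.00051105e-03]
```

View pics/w5.png

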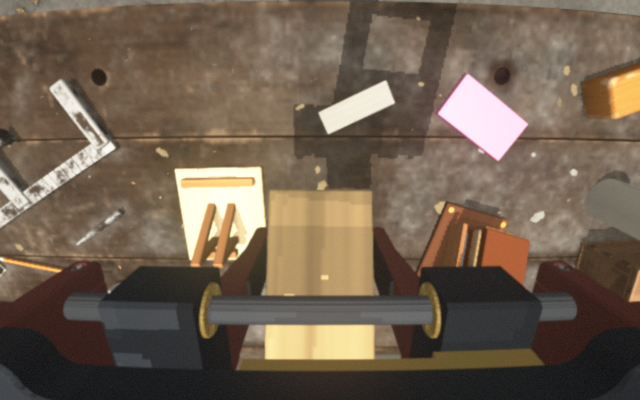

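The stand's toe strip spans columns 181–255 at row 182, and the rails run from about row 206 to row 262. Measuring them.

Run:
```python
from h import *
z=np.load("pics/w5.npz"); im,X=z["im"].astype(int),z["X"]
R=np.zeros(im.shape[:2],bool);R[160:270,170:270]=1
cream=R&(im.sum(2)>560)&(abs(X[...,2]-10)<6); 
br=R&(im[...,0]-im[...,2]>60)&(im[...,2]<130)
toe=br.copy();toe[193:]=0;toe[:174]=0
T=X[toe];print("toe",len(T),np.median(T,0),cv2.minAreaRect(T[:,:2].astype(np.float32)))
v,u=np.where(toe)
p=np.polyfit(T[:,1],T[:,0],1);print("toe yaw",np.degrees(np.arctan(-p[0])),T[:,1].min(),T[:,1].max())
rl=br.copy();rl[:200]=0
P=X[rl&(X[...,2]>18)&(X[...,2]<100)]
for nm,s in (("L",P[:,1]>-167),("R",P[:,1]<=-167)):
    Q=P[s]
    for lo in range(20,95,12):
        k=Q[(Q[:,2]>=lo)&(Q[:,2]<lo+12)]
        if len(k)>5: print(nm,len(k),np.round(np.median(k,0),1))
C=X[cream];print("base",len(C),np.median(C[:,2]),np.percentile(C[:,:2],[1,99],axis=0))
rw=cream[172]; 
for vv in (171,176,190,200,220): 
    c=np.where(cream[vv])[0]
    if len(c):print(vv,c[0],c[-1],X[vv,c[0]].round(1),X[vv,c[-1]].round(1))
```

```text
toe 321 [nan nan nan] ((514.5791625976562, -140.0535888671875), (49.725982666015625, 184.30703735351562), 13.592777252197266)
 ** On entry to DLASCL parameter number  4 had an illegal value
 ** On entry to DLASCL parameter number  4 had an illegal value
 ** On entry to DLASCL parameter number  4 had an illegal value
 ** On entry to DLASCL parameter number  4 had an illegal value
 ** On entry to DLASCL parameter number  5 had an illegal value
 ** On entry to DLASCL parameter number  4 had an illegal valueTraceback (most recent call last):
  File "<stdin>", line 9, in <module>
    c, resids, rank, s = lstsq(lhs, rhs, rcond)
                         ~~~~~^^^^^^^^^^^^^^^^^
    x, resids, rank, s = _umath_linalg.lstsq(a, b, rcond,
                         ~~~~~~~~~~~~~~~~~~~^^^^^^^^^^^^^
                                             signature=signature)
                                             ^^^^^^^^^^^^^^^^^^^^
    raise LinAlgError("SVD did not converge in Linear Least Squares")
numpy.linalg.LinAlgError: SVD did not converge in Linear Least Squares
```

Run:
```python
from h import *
z=np.load("pics/w5.npz"); im,X=z["im"].astype(int),z["X"]
ok=np.isfinite(X[...,2])
R=np.zeros(im.shape[:2],bool);R[160:270,170:270]=1;R&=ok
cream=R&(im.sum(2)>560)&(abs(X[...,2]-10)<6)
br=R&(im[...,0]-im[...,2]>60)&(im[...,2]<130)
toe=br&(X[...,2]>12)&(X[...,2]<28);toe[193:]=0;toe[:176]=0;toe[:,:179]=0;toe[:,258:]=0
T=X[toe]
p=np.polyfit(T[:,1],T[:,0],1);print("toe",len(T),np.median(T,0),"yaw",np.degrees(np.arctan(-p[0])),np.percentile(T,[2,98],axis=0))
rl=br.copy();rl[:200]=0
P=X[rl&(X[...,2]>18)&(X[...,2]<100)]
for nm,s in (("L",P[:,1]>-167),("R",P[:,1]<=-167)):
    Q=P[s]
    for lo in range(20,95,12):
        k=Q[(Q[:,2]>=lo)&(Q[:,2]<lo+12)]
        if len(k)>5: print(nm,len(k),np.round(np.median(k,0),1))
print("base",np.median(X[cream][:,2]))
for vv in (171,176,190,200,220):
    c=np.where(cream[vv])[0]
    if len(c):print(vv,c[0],c[-1],X[vv,c[0]].round(1),X[vv,c[-1]].round(1))
```

```text
toe 291 [ 511.09140766 -181.98077996   20.34537522] yaw 2.6641210180931756 [[ 508.8197127  -212.24304799   13.69153174]
 [ 519.10084166 -117.86750188   22.18473543]]
L 85 [ 556.8 -149.4   25.7]
L 97 [ 564.7 -149.7   38.7]
L 125 [ 574.3 -148.    48.1]
L 100 [ 580.8 -150.1   61.7]
L 110 [ 589.2 -150.6   73.7]
L 108 [ 597.4 -150.2   84.8]
R 96 [ 558.1 -177.1   25.6]
R 86 [ 565.7 -177.2   38. ]
R 124 [ 575.2 -175.6   48.6]
R 93 [ 581.8 -177.5   61.6]
R 101 [ 590.1 -177.6   74. ]
R 96 [ 598.  -178.    85.4]
base 11.054466399545703
171 175 260 [ 501.  -226.9    9.4] [ 501.  -108.3   11. ]
176 176 261 [ 507.5 -225.1   12. ] [ 508.3 -107.7    9.2]
190 178 262 [ 527.7 -225.6   11. ] [ 528.2 -107.4    9.5]
200 180 262 [ 542.3 -224.7   11.1] [ 542.5 -108.    10.4]
220 183 264 [ 573.1 -225.3    9.6] [ 572.8 -107.     9.6]
```

The stand origin is about (561,−166.5), with yaw about 0. The toe strip, rails and base height (11) all agree with the sizes given. Rail tips should be at about (599, z 88). The tool cannot tilt, so I will let the rail tips pivot the board in the grip from 25° to about 51° while lowering along an arc. First, go above it.

```bash
python3 -m creep '[0.007,-0.035,0,0, 0.015,-0.07,0,0, 0.023,-0.105,0,0, 0.03,-0.138,-0.01,0, 0.03,-0.138,-0.045,0, 0.03,-0.138,-0.08,0, 0.03,-0.138,-0.11,0, 0.03,-0.138,-0.135,0, 0.03,-0.138,-0.148,0, 0.03,-0.138,-0.148,0]' 0.6; python3 -m creep '[0,0,0,0,0,0,0,0]'
python3 - <<'E'
from h import *
o=get_obs();T=Ro.from_rotvec(o["orientation"]).as_matrix()
im,X=shot("wrist");np.savez("pics/w6.npz",im=im,X=X)
cv2.imwrite("pics/w6.png",im[:,:,::-1])
Y=(X-o["ee_pos"])@T
r=np.zeros((400,640),bool); r[150:285,270:370]=1
m=r&(abs(Y[...,2])<60)&(abs(Y[...,1])<29)&(Y[...,0]<36)
q=Y[m];p=np.polyfit(q[:,0],q[:,2],1);print(len(q),"slope deg",np.degrees(np.arctan(p[0])),"z0",p[1],q[:,0].max())
E
```

```text
t: 7.18
ee_pos: [532.1, -163.7, 78.3]
orientation: [0.006, -3.136, -0.004]
ft_force: [-0.3, 0.1, -0.8]
width: 60.1
grasp_force: 30.0
t: 7.35
ee_pos: [535.0, -165.4, 82.7]
orientation: [-0.005, 3.14, -0.0]
ft_force: [-0.4, 0.6, 0.5]
width: 60.5
grasp_force: 30.0
9433 slope deg 24.764593367776136 z0 -21.151590779860705 35.40358794986938
```

View pics/w6.png

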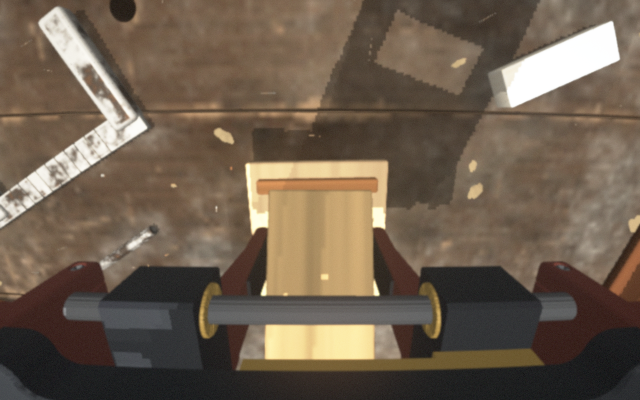

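The board sits about 2–3 mm to the right of the stand's centre line: toe strip centre at column 317, board at 320. I'll shift y by −2 mm, then lower until the rail tips start the pivot.

```bash
cat > chk.py <<'E'
from h import *
o=get_obs();T=Ro.from_rotvec(o["orientation"]).as_matrix()
im,X=shot("wrist");np.savez("pics/wl.npz",im=im,X=X);cv2.imwrite("pics/wl.png",im[:,:,::-1])
Y=(X-o["ee_pos"])@T
r=np.zeros((400,640),bool); r[150:285,270:370]=1
m=r&(Y[...,2]<22)&(Y[...,2]>-60)&(abs(Y[...,1])<29)&(Y[...,0]<40)
q=Y[m]
for _ in range(4):
    p=np.polyfit(q[:,0],q[:,2],1);q=q[abs(np.polyval(p,q[:,0])-q[:,2])<4]
print(o["ee_pos"].round(1),len(q),"slope deg",np.degrees(np.arctan(p[0])),"z0",p[1],"xmax",np.percentile(q[:,0],99),"foot z",o["ee_pos"][2]-np.percentile(q[:,2],99))
E
python3 -m creep '[0,-0.002,-0.015,0, -0.001,-0.002,-0.027,0, -0.001,-0.002,-0.031,0, 0.0005,-0.002,-0.034,0, 0.002,-0.002,-0.037,0, 0.004,-0.002,-0.04,0, 0.006,-0.002,-0.043,0, 0.006,-0.002,-0.043,0]' 0.6; python3 chk.py
```

```text
t: 8.07
ee_pos: [539.7, -168.0, 38.6]
orientation: [0.004, -3.141, -0.0]
ft_force: [-4.1, -1.1, 1.9]
width: 59.8
grasp_force: 30.0
[ 539.7 -168.    38.6] 9409 slope deg 34.65201328020073 z0 -23.155603044545387 xmax 33.51451224932402 foot z 38.33667936302053
```

The pivot works as predicted (34.7°). Continuing the arc.

```bash
python3 -m creep '[0.0025,0,-0.002,0, 0.005,0,-0.0038,0, 0.007,0,-0.0054,0, 0.009,0,-0.007,0, 0.0103,0,-0.0084,0, 0.0115,0,-0.0096,0, 0.0115,0,-0.0096,0]' 0.6; python3 chk.py
```

```text
t: 8.7
ee_pos: [549.0, -168.0, 31.0]
orientation: [0.004, -3.137, -0.001]
ft_force: [-17.3, 0.3, 26.6]
width: 59.5
grasp_force: 30.0
[ 549. -168.   31.] 9504 slope deg 40.987187826780925 z0 -29.90067567460689 xmax 35.03895122159649 foot z 30.267019863680268
```

The foot's lower edge caught the top inner edge of the toe strip (26 N). The board slipped about 6 mm in the grip, harmlessly. I'll back off along the board, move inwards, then steepen again.

```bash
python3 -m creep '[0.001,0,0.003,0, 0.0022,0,0.0055,0, 0.0035,0,0.004,0, 0.0045,0,0.0025,0, 0.005,0,0.001,0, 0.005,0,0.001,0]' 0.6; python3 chk.py
```

```text
t: 9.25
ee_pos: [558.0, -168.4, 30.7]
orientation: [-0.003, 3.139, -0.001]
ft_force: [-1.9, 0.0, 6.0]
width: 59.6
grasp_force: 30.0
[ 558.  -168.4   30.7] 9562 slope deg 46.58070693692819 z0 -31.701825373973698 xmax 38.79475462992392 foot z 20.269754092693283
```

Run:
```python
from h import *
b=cv2.imread("pics/wl.png")[140:300,230:410]
im,X=shot("side")
cv2.imwrite("pics/c7.png",np.hstack([cv2.resize(b,(450,400),interpolation=2),cv2.resize(im[170:310,320:440,::-1],(343,400),interpolation=2)]))
```

```text
(no output)
```

View pics/c7.png

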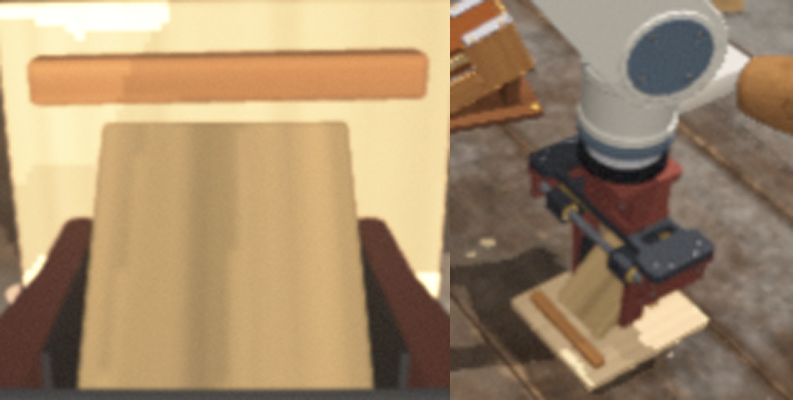

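The foot is now behind the toe strip (strip at crop rows 52–104, board end at row 122). It is centred, at 226 against 228, and square. Now measuring how high the foot is.

Run:
```python
import numpy as np
X=np.load("pics/wl.npz")["X"]
for v in range(184,200,2): print(v,X[v,[300,320,340]].round(1)[:,[0,2]].tolist())
```

```text
184 [[525.4, 10.9], [525.4, 11.0], [525.3, 11.0]]
186 [[526.9, 10.6], [526.6, 11.7], [526.6, 11.5]]
188 [[528.2, 10.8], [528.2, 10.6], [528.1, 10.9]]
190 [[524.9, 28.0], [524.9, 27.8], [524.6, 28.6]]
192 [[525.8, 29.2], [525.6, 29.8], [525.6, 29.6]]
194 [[526.7, 30.4], [527.0, 29.3], [526.7, 30.0]]
196 [[528.0, 30.1], [528.1, 29.8], [527.5, 31.7]]
198 [[528.5, 32.8], [528.6, 32.2], [528.5, 32.5]]
```

The foot is at stand x ≈ −28, about 8 mm above the floor. Lowering gently until it touches.

```bash
python3 -m creep '[0,0,-0.0015,0, -0.0005,0,-0.003,0, -0.0005,0,-0.0045,0, -0.001,0,-0.006,0, -0.001,0,-0.006,0]' 0.6; python3 chk.py;  python3 - <<'E'
import numpy as np
X=np.load("pics/wl.npz")["X"]
for v in range(178,194,2): print(v,X[v,[300,320,340]].round(1)[:,[0,2]].tolist())
E
```

```text
t: 9.77
ee_pos: [556.7, -168.3, 24.6]
orientation: [-0.003, 3.139, -0.001]
ft_force: [-2.4, 0.1, 5.6]
width: 59.8
grasp_force: 30.0
[ 556.7 -168.3   24.6] 9309 slope deg 49.05475201258409 z0 -32.648715858518834 xmax 31.859260083235068 foot z 20.160274319467547
178 [[516.5, 20.2], [516.5, 20.3], [516.2, 21.5]]
180 [[517.4, 21.7], [517.4, 21.6], [517.5, 21.3]]
182 [[518.8, 21.0], [518.9, 20.4], [518.8, 21.0]]
184 [[520.6, 19.0], [520.1, 20.9], [520.0, 21.0]]
186 [[524.2, 10.0], [523.6, 11.9], [523.8, 11.3]]
188 [[525.2, 11.2], [525.1, 11.3], [524.9, 11.9]]
190 [[526.8, 10.1], [526.7, 10.2], [526.4, 11.2]]
192 [[525.3, 20.1], [525.0, 21.2], [525.1, 20.8]]
```

```bash
python3 -m creep '[0,0,-0.0007,0, 0,0,-0.0014,0, 0,0,-0.0014,0]' 0.6; python3 -m creep '[0,0,-0.0007,0, 0,0,-0.0014,0, 0,0,-0.0014,0]' 0.6
```

```text
t: 10.07
ee_pos: [556.7, -168.4, 23.9]
orientation: [-0.004, 3.139, -0.001]
ft_force: [-4.8, 1.1, 11.7]
width: 59.8
grasp_force: 30.0
t: 10.32
ee_pos: [556.8, -168.3, 23.7]
orientation: [-0.004, 3.139, -0.001]
ft_force: [-7.7, 1.2, 24.2]
width: 60.1
grasp_force: 30.0
```

The foot is standing on the channel floor. Easing the load, then releasing.

```bash
python3 -m creep '[0,0,0.0012,0, 0,0,0.0012,0]' 0.6; python3 -m creep '[0,0,0,0, 0,0,0,0, 0,0,0,0, 0,0,0,0, 0,0,0,0]' 0.85; python3 chk.py;  python3 - <<'E'
import numpy as np
X=np.load("pics/wl.npz")["X"]
for v in range(184,200,2): print(v,X[v,[300,320,340]].round(1)[:,[0,2]].tolist())
E
```

```text
t: 10.48
ee_pos: [556.7, -168.4, 23.8]
orientation: [-0.004, 3.139, -0.001]
ft_force: [-4.6, 0.4, 13.6]
width: 59.7
grasp_force: 30.0
t: 10.9
ee_pos: [555.5, -168.1, 22.5]
orientation: [0.003, -3.142, -0.0]
ft_force: [-0.2, 0.6, -0.9]
width: 74.3
grasp_force: 0.0
[ 555.5 -168.1   22.5] 9095 slope deg 49.50007137553392 z0 -33.32501765029629 xmax 30.874121476687204 foot z 19.313382352118314
184 [[518.2, 21.8], [518.4, 21.2], [518.4, 20.9]]
186 [[519.7, 20.6], [519.4, 21.9], [519.8, 20.1]]
188 [[521.3, 19.3], [523.5, 10.8], [523.6, 10.4]]
190 [[524.6, 11.7], [524.7, 11.2], [525.0, 10.2]]
192 [[526.3, 10.5], [526.4, 10.0], [525.9, 11.7]]
194 [[525.2, 18.9], [525.0, 19.4], [524.7, 20.6]]
196 [[526.0, 20.6], [525.9, 20.8], [525.8, 21.1]]
198 [[526.5, 22.9], [526.5, 22.8], [526.6, 22.5]]
```

The board stands by itself at 49.5°. Withdrawing straight up, then back.

```bash
python3 -m creep '[0,0,0.01,0, 0,0,0.025,0, 0,0,0.045,0, 0,0,0.07,0, -0.005,0,0.1,0, -0.02,0,0.13,0, -0.04,0,0.16,0, -0.06,0,0.18,0, -0.06,0,0.18,0, -0.06,0,0.18,0]' 0.85
python3 - <<'E'
from h import *
im,X=shot("side")
w,_=shot("wrist")
cv2.imwrite("pics/c8.png",np.hstack([cv2.resize(im[100:320,230:450,::-1],(440,440),interpolation=2),cv2.resize(w[120:320,230:410,::-1],(360,440),interpolation=2)]))
E
```

```text
t: 11.78
ee_pos: [495.7, -168.4, 204.5]
orientation: [-0.002, 3.138, -0.002]
ft_force: [0.5, 0.2, -0.1]
width: 74.5
grasp_force: 0.0
```

View pics/c8.png

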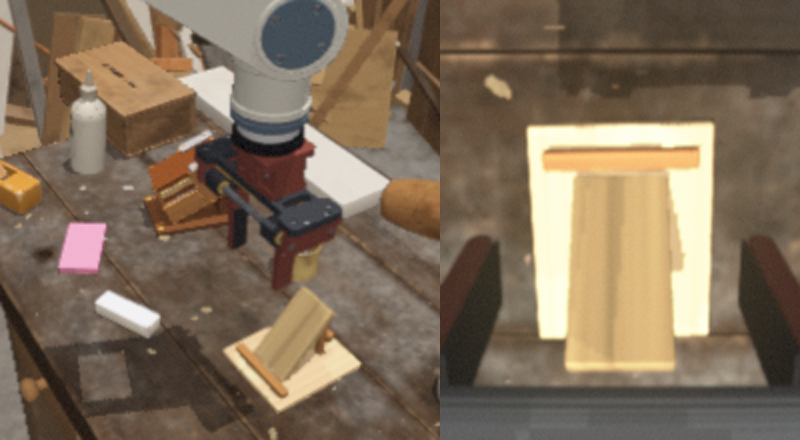

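The board leans on the rails with its foot behind the toe strip. It is centred (board end at columns 575–667, strip at 545–698 in the crop) and square. The bystanders are where they were, and the gripper is clear.

```bash
python3 -c "
from workcell import ticket
print(ticket.close_job())"
```

```text
the job is handed in; nothing more can be done
None
```

I slid panel_1 out of the magazine and panel_2 rose under the lips; panel_1 now leans on the drying stand, foot in the channel, released after one brief catch on the toe strip, and the job is handed in.

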